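Shut off the air and hold the loupe in focus over the airbrush needle

ROBOT

A 6-joint arm with a two-finger parallel gripper is mounted at the origin on the work surface. World frame = base frame: x ahead of the robot, y to its left, z up, the work surface at z = 0. Lengths are in m, angles in rad, forces in N, time in s.
With the tool pointing down it reaches from about 0.325 to 0.775 m from the base axis. Payload 5.5 kg.
Tool frame: the origin (TCP) lies on the centre line of the jaws, within the pads' length; the fingertips stand bot.tips_ahead ahead of it and the grasp point (between the pads) lies 6 mm ahead of it (bot.tips_ahead is the distance from the TCP to the fingertips, in m); z points along the fingers, y is the line along which they close (so a half turn about z gives the same grasp; the last joint's range is limited). The gripper opens to 88 mm and grips with 3 to 60 N. Pads are 20 mm wide; open, the fingers measure 115 mm over their backs; the gripper's body (75 mm by 178 mm) begins 61 mm behind the grasp point.
Start: joints at [1.057, 0.091, 1.231, -0, 1.82, -0.057], TCP at [0.265, 0.538, 0.248] pointing down, gripper open.
Joint ranges: [-2.87, 2.87], [-0.86, 2.18], [0.17, 2.46], [-1.51, 4.65], [0.06, 2.69], [-2.65, 2.65]. Speed limits (rad/s): [2.57, 2.57, 3.01, 3.14, 3.14, 3.14].

INTERFACE

Orientations are given as a unit quaternion [w, x, y, z].
In Python, from workcell import bot, cams, job, finder gives the robot as it stands.
- The arm moves only by the shell command python3 -m creep 'ROWS'. ROWS is JSON, a list of rows, each a list of 7 numbers: the shift along the tool's x, y, z in mm, then the turn, a rotation vector about the tool's x, y, z in rad, then the finger opening in mm, from 0 to 87.8. A call has exactly 8 rows; each row is the pose to reach, as a shift and turn from the pose commanded when the call began, along the tool's axes at that moment; what a row does not reach only later rows make up. A row lasts 1/8 s, in which the tool goes at most 62.5 mm and 10.7 degrees, less where a joint would pass 70% of its speed; a pose out of reach is approached as far as the arm can. A call with a gripper value outside its range is refused whole. The fingers move at their own pace and stop on an object; the grip force is fixed at half the most. Time passes only in rows, so rows that repeat a pose let the fingers close, or fill a call up. It gives the time, the measured TCP pose, the force, the opening and the grip force at its end, in the units of the state.
- bot.state(): the state, without advancing time (a new reading comes with each control period).
- cams.snapshot(name): name is "scene" or "top" or "wrist"; returns (picture, depth): 400x640x3 uint8, red, green, blue; 400x640 float32, m along the optical axis (not along the pixel's ray), 0 where there is no reading.
- cams.camera_model(name): a dict with "fx", "fy", "cx", "cy" (pixels), "dist_coeffs" ([k1, k2, p1, p2, k3] as OpenCV has them; the pictures are not rectified), "R" (3x3) and "t" (3): a world point X has camera coordinates R X + t; the wrist camera has in their place "T_tool_cam" (4x4, takes a point from camera to tool coordinates, whose origin is the TCP and whose axes are the flange's). Camera axes: x right, y down, z forward; pixel columns grow to the right and rows downward; lengths in m; the calibration is good to about 2 mm. A picture is of the moment at which its call begins: read the wrist's pose just before it. camera_model takes no time and is no camera call.
- job.sign_off(): hands the job in; it is judged then, once.
Trained networks look in the newest picture that a camera, given by its name, has taken for a name from the list of things; names that differ only in an ending like _2 or _b are one class to them, and where a whole thing is asked for, a point or a joint stands for the part that bears it (a point fixed in the world has none). Each returns a list of dicts, best first, with "conf" (0 to 1); they miss things now and then, are a little off and sometimes report something else, mostly with a low value. They report only what shows in the picture. A call takes as long as a camera call. They do not tell look-alikes from the thing itself.
- finder.search_frame(target, camera): "centre" ([x, y, z] in m, in the coordinates of the camera as it stood for that picture, good to about 4 mm: the middle of the surface that is visible of it).
- finder.regions_of(target, camera): "mask" (400x640 bool, what is visible of it).
The state is a dict: "time": time; "q": joint angles; "joint_velocities": joint speeds; "joint_efforts": joint torques, N m; "tool_pos": TCP position; "eef_rot": TCP orientation; "contact_force": force on the tool from outside, world axes, zero at the start; "ft_torque": the same for the moment, N m; "width": finger opening in m; "grasp_force": force on a finger pad.
Only numpy, scipy, OpenCV 4.12 (cv2) and the standard library are available. Lean on these libraries where they do the work, as an engineer would, in place of code of your own. Each camera call takes 0.05 s, during which the arm holds its last target. There are 200 camera calls.

TASK

The airbrush on the service stand is spitting, so look at its needle tip: first shut the air off by turning the stand's wing-handled valve a quarter turn clockwise until it clicks past its detent and rests across the air line. Then take the hand loupe by its handle and hold it still and level with the lens centred over the needle tip, the middle of the lens rim at the height of the height gauge's scriber, touching neither the gauge nor the stand. Finish while holding it there; never touch the airbrush, leave the gauge's setting alone and do not disturb the other things on the table.

Things in the scene. Friction and masses are not known exactly. Their poses are not given: they have to be found in the camera images.
- station: airbrush service stand, fixed to the table: an aluminium plate 100 x 330 x 12 mm (x, y, z), origin at the centre of its underside on the table. Along its y axis lie, in line over x = 0: the airbrush (needle tip at y = -145 mm), two forked cradle posts (y = -52 and -18 mm, up to 85 mm high), the steel air line 32 mm above the table, and the brass valve (y = +95 mm)
- airbrush: chromed airbrush, 145 mm long and 13 mm thick, fixed level in the cradle along the stand's y axis, 78 mm above the table. Origin at the needle tip, the body runs from there along its +y axis; a lidded paint cup 28 mm wide stands 40 mm behind the tip and reaches 30 mm above the axis, a trigger 66 mm behind the tip reaches 18 mm above it. Not to be touched
- needle_tip (a point): the point of the airbrush needle, 78 mm above the table: the part to be looked at
- valve_grip (a point): centre of the valve's black wing handle, a bar 50 mm long, 12 mm thick and 22 mm high (from 61 to 83 mm above the table), on the valve's upright axis; free on all sides, over a spring link that reaches 54 mm above the table. Its y axis is the length of the bar, z is up, and it turns with the handle
- valve_handle (a joint): angle of the wing handle, rad: 0 open (bar along the air line), 1.57 shut (bar across the air line, at its stop), growing clockwise as seen from above. An over-centre click spring gives it two resting places, 0 and 1.57, with the hump half-way at 0.79: it resists with up to 0.07 N m before the hump and drives the handle on after it, so let go short of the hump it springs back open and let go past it it snaps shut
- scriber_tip (a point): point of the height gauge's scriber, at the underside of the scriber blade; its height marks where the middle of the lens rim must be. The scriber points along the gauge's -x axis towards the needle tip and ends 50 to 75 mm beside the point above the tip
- gauge: height gauge, heavy and fixed: a steel base 75 x 56 x 26 mm, origin at the centre of its underside, and an upright graduated beam at x = +12 mm reaching 248 mm above the table, which carries a sliding head (34 mm wide, 20 mm thick) with a scriber 8 mm wide whose point is at x = -75 mm
- gauge_slider (a joint): setting of the gauge's sliding head, m: scriber height above the table minus 0.150; stiff (12 N), not to be changed
- loupe_grip (a point): where the hand loupe is best taken, close to its centre of mass: on the centre line of its black flat-sided handle, half-way up, 8 mm above the table as it lies. The handle there is 18 mm wide (y) and 16 mm high, and runs from x = -50 to +38 mm. x points along the handle to the lens, z up
- lens_center (a point): centre of the loupe's clear lens, half-way up its dark round rim (62 mm outside, 16 mm high), 85 mm along x from loupe_grip; its z axis is the lens axis
- loupe: hand loupe, 90 g, 180 mm long, lying flat on the table; origin on its underside, 8 mm below loupe_grip, same axes
- tape_wide: bystander: roll of yellow masking tape, 110 mm across, 24 mm high, lying flat; origin at the centre of its underside
- tape_narrow: bystander: roll of yellow masking tape, 94 mm across, 12 mm high, lying flat; origin at the centre of its underside
- paint_jar: bystander: small paint jar, 42 mm across, 46 mm high; origin at the centre of its underside
- bottle_a: bystander: clear dropper bottle with white cap and label, 32 mm across, 85 mm high; origin at the centre of its underside
- bottle_b: bystander: clear dropper bottle with black cap, 32 mm across, 85 mm high; origin at the centre of its underside
- thinner_can: bystander: thinner can, 60 mm across, 105 mm high; origin at the centre of its underside
- spanner: bystander: small steel spanner, 110 mm long, lying flat
Not all that is in view belongs to the job. Several things look just like the gauge: the one meant starts farthest to the robot's right. There is more than one size of the loupe; the job needs the smaller.

How it is judged:
On the way, in this order (a step that is already met when the one before it is completed fails the run):
1. the valve has clicked over and rests shut (value of joint valve_handle above 1.4 rad), for 0.2 s.
2. the loupe is lifted off the table in the gripper, with the air shut (height (world z) of lens_center above 0.05 m and contact force between loupe and the fingers above 0.5 N and value of joint valve_handle above 1.4 rad), for 0.2 s.
At the end, for the whole second after the job is handed in: valve shut (within 0.17 rad of its stop); loupe held by its handle in the fingers alone (grasp over 45 mm from the lens centre), off gauge and stand, still; lens centre within 10 mm sideways of the needle tip and within 6 mm of the scriber's height; lens axis within 0.12 rad of vertical (value of joint valve_handle above 1.4 rad and horizontal distance between lens_center and needle_tip below 0.01 m and z of lens_center in the frame of scriber_tip between -0.006 and 0.006 m and angle between lens_center's own z axis and vertical below 0.12 rad and horizontal distance between the grasp point and lens_center above 0.045 m and linear speed of loupe below 0.015 m/s and angular speed of loupe below 0.15 rad/s and contact force between loupe and the fingers above 0.5 N and contact force between loupe and gauge below 0.1 N and contact force between loupe and station below 0.1 N); the arm keeps its last pose, push and grip.
It fails at once if the airbrush is touched (over 1 N) (contact force between airbrush and anything else above 1 N).
It fails at once if the height gauge's setting is changed by more than 3 mm (distance of scriber_tip from where it was at the start of the episode above 0.003 m).
It fails at once if a bystander is shifted by more than 20 mm (distance of any of tape_wide, tape_narrow, paint_jar, bottle_a, bottle_b, thinner_can, spanner from where it was at the start of the episode above 0.02 m).
It also fails if it takes over 58 s, if anything falls off the work surface, if the arm or the gripper's body presses on something with over 40 N, if the wrist force passes 120 N, or if a joint passes its speed limit or range.

## Working session

There is one attempt and no reset: what is moved stays moved. The work goes in short steps, Python scripts to look and compute and a shell command to move; the robot and the scene stay as the last step left them, time stands still between calls to the robot, and variables do not carry over. Pictures are saved under pics/ and viewed, at most 13 in all, crops included, and the job is handed in when it is done.

```bash
mkdir -p pics; ls
cat > h.py <<'E'
import numpy as np, cv2
from scipy.spatial.transform import Rotation as Ro
from workcell import bot,cams,job,finder
def Rq(q): return Ro.from_quat([q[1],q[2],q[3],q[0]])
def pose(name,st=None):
    m=cams.camera_model(name)
    if name=='wrist':
        T=np.array(m['T_tool_cam']);W=np.eye(4);W[:3,:3]=Rq(st['eef_rot']).as_matrix();W[:3,3]=st['tool_pos'];return W@T
    R=np.array(m['R']);T=np.eye(4);T[:3,:3]=R.T;T[:3,3]=-R.T@np.array(m['t']);return T
def world(name,p,st=None):
    T=pose(name,st);return np.asarray(p)@T[:3,:3].T+T[:3,3]
def rays(name,uv):
    m=cams.camera_model(name);K=np.array([[m['fx'],0,m['cx']],[0,m['fy'],m['cy']],[0,0,1]])
    n=cv2.undistortPoints(np.asarray(uv,float).reshape(-1,1,2),K,np.array(m['dist_coeffs'])).reshape(-1,2)
    return np.c_[n,np.ones(len(n))]
def onplane(name,uv,z,st=None):
    T=pose(name,st);d=rays(name,uv)@T[:3,:3].T;return T[:3,3]+d*((z-T[2,3])/d[:,2])[:,None]
def deproj(name,uv,depth,st=None):
    uv=np.asarray(uv,int);d=depth[uv[:,1],uv[:,0]];return world(name,(rays(name,uv)*d[:,None]),st)
def proj(name,P,st=None):
    m=cams.camera_model(name);K=np.array([[m['fx'],0,m['cx']],[0,m['fy'],m['cy']],[0,0,1]])
    Ti=np.linalg.inv(pose(name,st));r=cv2.Rodrigues(Ti[:3,:3])[0]
    return cv2.projectPoints(np.asarray(P,float).reshape(-1,1,3),r,Ti[:3,3],K,np.array(m['dist_coeffs']))[0].reshape(-1,2)
def maskcloud(name,mask,depth,st=None):
    v,u=np.nonzero(mask&(depth>0));return deproj(name,np.c_[u,v],depth,st)
E
python3 - <<'E'
from h import *
np.set_printoptions(precision=3,suppress=True)
print(bot.state(),bot.tips_ahead)
for c in ('top','scene'):
    im,d=cams.snapshot(c);cv2.imwrite(f'pics/{c}.png',im[:,:,::-1]);np.savez(f'{c}.npz',im=im,d=d)
    print(c,pose(c)[:3,3])
    for t in ('gauge','loupe','station','valve_grip','scriber_tip','loupe_grip','lens_center','needle_tip','airbrush'):
        for r in finder.search_frame(t,c)[:4]: print(t,round(r['conf'],2),world(c,r['centre']),proj(c,world(c,r['centre'])))
E
```

```text
pics
{'time': 0.0, 'q': array([ 1.057,  0.092,  1.232, -0.   ,  1.82 , -0.057]), 'joint_velocities': array([-0.001,  0.001, -0.   , -0.002, -0.   , -0.001]), 'joint_efforts': array([  0.   , -44.647, -40.644,   0.07 ,   0.03 ,  -0.   ]), 'tool_pos': array([0.265, 0.538, 0.247]), 'eef_rot': array([-0.   ,  0.226,  0.974, -0.001]), 'contact_force': array([ 0.056, -0.538, -0.133]), 'ft_torque': array([-0.004, -0.024,  0.007]), 'grasp_force': 0.0, 'width': 0.08795432418847007} 0.025
top [ 0.212 -0.032  1.589]
gauge 0.67 [0.425 0.223 0.03 ] [[254.462 230.19 ]]
gauge 0.6 [ 0.739 -0.024  0.044] [[334.216 145.099]]
loupe 0.79 [ 0.508 -0.334  0.011] [[419.267 218.512]]
loupe 0.68 [ 0.196 -0.428  0.018] [[444.658 312.755]]
station 0.84 [0.582 0.092 0.016] [[297.422 188.47 ]]
scriber_tip 0.67 [ 0.737 -0.019  0.167] [[333.285 133.175]]
scriber_tip 0.61 [0.423 0.23  0.156] [[246.191 224.537]]
loupe_grip 0.85 [ 0.196 -0.434  0.016] [[446.202 312.854]]
loupe_grip 0.68 [0.597 0.438 0.108] [[191.953 170.39 ]]
loupe_grip 0.61 [ 0.739 -0.018  0.169] [[332.789 132.466]]
loupe_grip 0.57 [ 0.505 -0.33   0
[... 820 characters left out ...]
18.955]]
station 0.71 [0.592 0.116 0.012] [[322.264 265.317]]
valve_grip 0.67 [0.571 0.195 0.075] [[346.268 266.694]]
scriber_tip 0.88 [0.443 0.236 0.154] [[400.459 235.507]]
scriber_tip 0.54 [ 0.742 -0.011  0.168] [[243.184 216.674]]
scriber_tip 0.47 [ 0.597 -0.503  0.004] [[223.368 146.26 ]]
loupe_grip 0.94 [ 0.199 -0.419  0.015] [[334.808 119.47 ]]
loupe_grip 0.61 [ 0.502 -0.323  0.006] [[273.251 164.844]]
lens_center 0.95 [ 0.198 -0.42   0.021] [[335.046 117.994]]
lens_center 0.77 [ 0.505 -0.322  0.009] [[272.625 164.687]]
needle_tip 0.6 [0.6   0.009 0.081] [[297.994 223.561]]
needle_tip 0.33 [ 0.502 -0.324  0.009] [[273.014 164.134]]
airbrush 0.86 [0.6   0.011 0.087] [[298.377 222.58 ]]
```

Run:
```python
import cv2
a=cv2.imread('pics/top.png');cv2.imwrite('pics/top2.png',cv2.resize(a[90:360,140:500],None,fx=2.2,fy=2.2,interpolation=2))
a=cv2.imread('pics/scene.png');cv2.imwrite('pics/scene2.png',cv2.resize(a[60:340,150:500],None,fx=2.1,fy=2.1,interpolation=2))
```

```text
(no output)
```

View pics/top2.png

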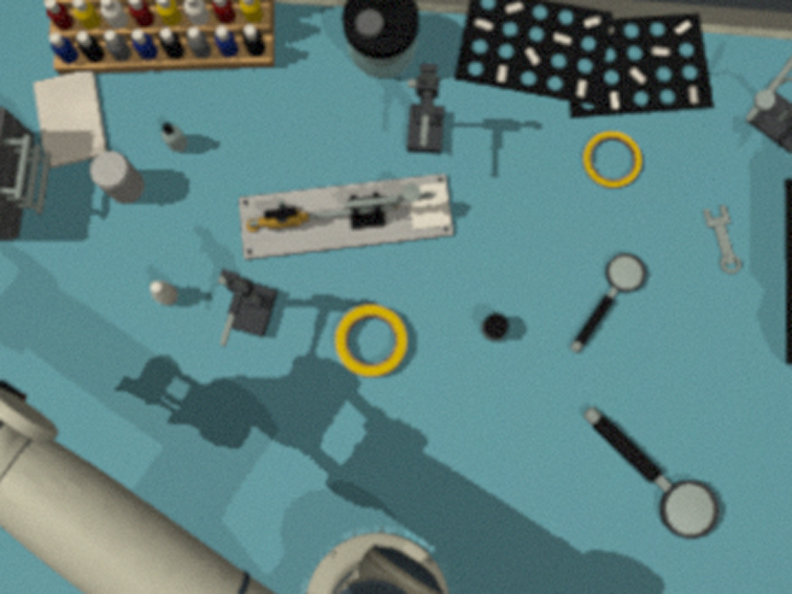

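View pics/scene2.png

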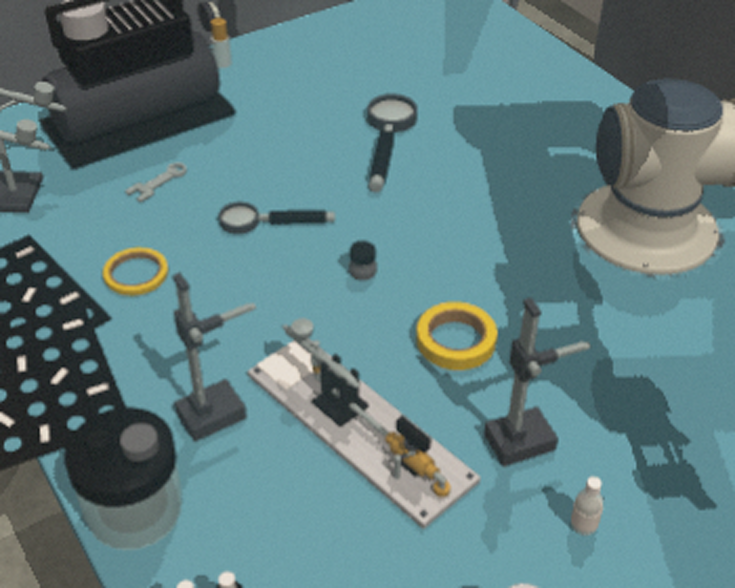

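The top view shows the stand in the middle with its valve at the left end (crop about 283,215) and the needle tip at the right end (about 432,195). The job's gauge is at about (427,120), with its scriber pointing down towards the tip. The small loupe is at about (627,272). The other gauge, at about (250,305), and the big loupe are decoys.

Run:
```python
from h import *
np.set_printoptions(precision=3,suppress=True)
print(np.array(cams.camera_model('wrist')['T_tool_cam']),cams.camera_model('wrist')['fx'])
f=np.load('top.npz')
cams.snapshot('top')
m=finder.regions_of('station','top')[0]['mask']
P=maskcloud('top',m,f['d']);P=P[(P[:,2]<.02)&(P[:,2]>.004)]
r=cv2.minAreaRect(P[:,:2].astype(np.float32));print('plate',r,cv2.boxPoints(r))
for r in finder.regions_of('loupe','top')[:2]:
    P=maskcloud('top',r['mask'],f['d']);c=cv2.minAreaRect(P[:,:2].astype(np.float32));print('loupe',r['conf'],c)
def tgt(p,az,st):
    R=Rq(st['eef_rot']);d=R.inv().apply(np.array(p)-st['tool_pos'])*1000
    y=R.apply([0,1,0]);a=np.degrees(np.arctan2(y[1],y[0]));print('shift',d,'turn z',np.radians(a-az),'az now',a)
tgt([.571,.195,.32],7,bot.state())
```

```text
[[-0.001 -0.953 -0.303  0.083]
 [ 1.    -0.001  0.     0.001]
 [-0.    -0.303  0.953 -0.137]
 [ 0.     0.     0.     1.   ]] 336.0458926046505
plate ((0.5845046043395996, 0.09532317519187927), (0.10306268185377121, 0.3323570489883423), 10.382149696350098) [[ 0.504  0.249]
 [ 0.564 -0.077]
 [ 0.665 -0.059]
 [ 0.605  0.268]]
loupe 0.79 ((0.47142720222473145, -0.3272517919540405), (0.05926749110221863, 0.17786142230033875), 68.5514907836914)
loupe 0.59 ((0.23444223403930664, -0.40283364057540894), (0.24924542009830475, 0.0865928903222084), 39.67238998413086)
shift [-426.439 -173.148  -72.371] turn z 0.9918487676813872 az now 63.82874830339517
```

```bash
python3 -m creep '[[0,0,-40,0,0,0,87.8],[-60,-25,-72,0,0,0.18,87.8],[-120,-49,-72,0,0,0.36,87.8],[-180,-73,-72,0,0,0.54,87.8],[-240,-98,-72,0,0,0.72,87.8],[-300,-122,-72,0,0,0.88,87.8],[-360,-147,-72,0,0,0.95,87.8],[-420,-171,-72,0,0,0.95,87.8]]'
python3 -m creep '[[0,0,0,0,0,0,87.8],[0,0,0,0,0,0,87.8],[0,0,0,0,0,0,87.8],[0,0,0,0,0,0,87.8],[0,0,0,0,0,0,87.8],[0,0,0,0,0,0,87.8],[0,0,0,0,0,0,87.8],[0,0,0,0,0,0,87.8]]'
cat > look.py <<'E'
from h import *
import sys
np.set_printoptions(precision=4,suppress=True)
n=sys.argv[1];st=bot.state();im,d=cams.snapshot('wrist');cv2.imwrite(f'pics/{n}.png',im[:,:,::-1]);np.savez(n+'.npz',im=im,d=d)
import pickle;pickle.dump(st,open(n+'.pkl','wb'))
print(st['tool_pos'],st['eef_rot'],st['q'],st['time'])
for t in sys.argv[2:]:
    for r in finder.search_frame(t,'wrist')[:3]: w=world('wrist',r['centre'],st);print(t,round(r['conf'],2),w,proj('wrist',w,st))
E
python3 look.py w1 valve_grip needle_tip station airbrush
```

```text
time: 2.15
tool_pos: [0.5522, 0.2148, 0.3199]
eef_rot: [0.0, 0.647, 0.762, 0.0]
contact_force: [0.7, 1.7, 0.3]
width: 0.0878
grasp_force: 0.0
time: 3.15
tool_pos: [0.5511, 0.2165, 0.3196]
eef_rot: [0.0, 0.647, 0.763, 0.0]
contact_force: [0.3, 0.5, 0.1]
width: 0.0881
grasp_force: 0.0
[0.5511 0.2165 0.3196] [0.     0.6468 0.7626 0.    ] [ 0.3169  0.0976  1.0954 -0.      1.9486  0.153 ] 3.15
valve_grip 0.96 [0.5664 0.195  0.0849] [[324.6104 190.2718]]
valve_grip 0.19 [0.684  0.3757 0.0591] [[458.0158  43.892 ]]
needle_tip 0.88 [0.5942 0.0553 0.0807] [[327.352  295.0966]]
station 0.78 [0.581  0.1332 0.0148] [[326.0717 219.6993]]
airbrush 0.87 [0.5961 0.0567 0.0829] [[329.0478 295.3964]]
```

View pics/w1.png

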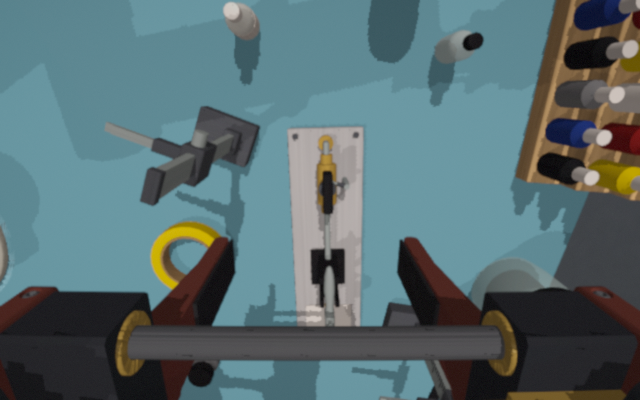

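The wrist view shows the plate running straight down the picture, with the black wing handle at about (327,192) along the air line. I'll measure both from the depth.

Run:
```python
from h import *
import pickle
np.set_printoptions(precision=4,suppress=True)
f=np.load('w1.npz');st=pickle.load(open('w1.pkl','rb'));d=f['d']
v,u=np.mgrid[0:400,0:640];m=(d>0)&(v<330)
P=deproj('wrist',np.c_[u[m],v[m]],d,st);im=f['im'][m]
pl=np.median(P[(P[:,2]<.02)&(P[:,2]>.006)&(abs(P[:,0]-.57)<.06)&(P[:,1]<.27)&(P[:,1]>.05)],0);print(pl)
q=P[(P[:,2]<.02)&(P[:,2]>.006)&(abs(P[:,0]-.57)<.1)&(P[:,1]<.3)&(P[:,1]>.0)]
c=cv2.minAreaRect(q[:,:2].astype(np.float32));print(c,cv2.boxPoints(c))
h=P[(P[:,2]>.062)&(P[:,2]<.1)&(abs(P[:,0]-.567)<.04)&(abs(P[:,1]-.195)<.045)]
print(len(h),h.mean(0),h[:,2].max());c=cv2.minAreaRect(h[:,:2].astype(np.float32));print(c)
h=h[h[:,2]>.078];c=cv2.minAreaRect(h[:,:2].astype(np.float32));print(c,np.median(h,0))
e=np.linalg.eigh(np.cov(h[:,:2].T))[1][:,1];print(np.degrees(np.arctan2(e[1],e[0])))
g=P[(P[:,2]>.13)&(P[:,0]<.52)&(P[:,0]>.3)];print('gauge_b high',g.min(0),g.max(0))
# airbrush line
a=P[(P[:,2]>.065)&(abs(P[:,0]-.59)<.03)&(P[:,1]<.13)&(P[:,2]<.12)];print(a.min(0),a.max(0));l=cv2.fitLine(a[:,:2].astype(np.float32),cv2.DIST_HUBER,0,.01,.01);print(l.ravel())
def tgt(p,az,st):
    R=Rq(st['eef_rot']);dd=R.inv().apply(np.array(p)-st['tool_pos'])*1000
    y=R.apply([0,1,0]);a=np.degrees(np.arctan2(y[1],y[0]));print('shift',dd,'turn z',np.radians(a-az),'az now',a)
tgt([*c[0],.078],8,st)
```

```text
[0.5712 0.1693 0.0119]
((0.5632453560829163, 0.12357240915298462), (0.139211505651474, 0.27558010816574097), 10.855607986450195) [[ 0.4689  0.2458]
 [ 0.5208 -0.0249]
 [ 0.6576  0.0014]
 [ 0.6057  0.272 ]]
460 [0.5697 0.193  0.0813] 0.0851614107834997
((0.5696215629577637, 0.19072772562503815), (0.012622721493244171, 0.04892895743250847), 10.011051177978516)
((0.5700792074203491, 0.1907157450914383), (0.01172545738518238, 0.04874621704220772), 10.0110502243042) [0.57   0.1923 0.0824]
101.0774976504229
gauge_b high [0.3558 0.1991 0.1414] [0.52   0.2533 0.3965]
[0.5787 0.0102 0.0653] [0.6115 0.096  0.0972]
[ 0.1803 -0.9836  0.5951  0.06  ]
shift [-28.5428  14.4623 241.6425] turn z 0.024285481428147775 az now 9.39145558927621
```

```bash
python3 -m creep '[[-28.5,14.5,30,0,0,-0.015,87.8],[-28.5,14.5,90,0,0,-0.015,87.8],[-28.5,14.5,150,0,0,-0.015,87.8],[-28.5,14.5,205,0,0,-0.015,87.8],[-28.5,14.5,235,0,0,-0.015,87.8],[-28.5,14.5,235,0,0,-0.015,87.8],[-28.5,14.5,235,0,0,-0.015,30],[-28.5,14.5,235,0,0,-0.015,0]]'
python3 -m creep '[[0,0,0,0,0,0,0],[0,0,0,0,0,0,0],[0,0,0,0,0,0,0],[0,0,0,0,0,0,0],[0,0,0,0,0,0,0],[0,0,0,0,0,0,0],[0,0,0,0,0,0,0],[0,0,0,0,0,0,0]]'
```

```text
time: 4.4
tool_pos: [0.5713, 0.1911, 0.0873]
eef_rot: [0.001, 0.641, 0.767, 0.002]
contact_force: [0.9, 0.4, 0.3]
width: 0.0714
grasp_force: 0.0
time: 5.4
tool_pos: [0.5693, 0.1907, 0.0844]
eef_rot: [-0.001, 0.641, 0.768, -0.001]
contact_force: [-4.9, -1.5, 2.0]
width: 0.012
grasp_force: 30.0
```

```bash
python3 -m creep '[[0,0,0,0,0,0.18,0],[0,0,0,0,0,0.36,0],[0,0,0,0,0,0.54,0],[0,0,0,0,0,0.72,0],[0,0,0,0,0,0.9,0],[0,0,0,0,0,1.08,0],[0,0,0,0,0,1.26,0],[0,0,0,0,0,1.42,0]]'
python3 -m creep '[[0,0,0,0,0,0.1,0],[0,0,0,0,0,0.14,0],[0,0,0,0,0,0.14,0],[0,0,0,0,0,0.14,0],[0,0,0,0,0,0.14,0],[0,0,0,0,0,0.14,0],[0,0,0,0,0,0.14,0],[0,0,0,0,0,0.14,0]]'
```

```text
time: 6.4
tool_pos: [0.5706, 0.1898, 0.0845]
eef_rot: [0.001, 0.987, 0.161, 0.0]
contact_force: [0.0, -3.9, -0.7]
width: 0.0116
grasp_force: 30.0
time: 7.4
tool_pos: [0.5706, 0.1896, 0.0844]
eef_rot: [0.001, 0.995, 0.095, 0.0]
contact_force: [0.8, -4.8, -0.3]
width: 0.0117
grasp_force: 30.0
```

```bash
python3 -m creep '[[0,0,0,0,0,0,60],[0,0,0,0,0,0,60],[0,0,0,0,0,0,60],[0,0,0,0,0,0,60],[0,0,-20,0,0,0,60],[0,0,-70,0,0,0,60],[0,0,-130,0,0,0,60],[0,0,-190,0,0,0,60]]'
python3 -m creep '[[0,0,-40,0,0,0,87.8],[0,-60,-60,0,0,0,87.8],[0,-110,-60,0,0,0,87.8],[0,-110,-60,0,0,0,87.8],[0,-110,-60,0,0,0,87.8],[0,-110,-60,0,0,0,87.8],[0,-110,-60,0,0,0,87.8],[0,-110,-60,0,0,0,87.8]]'
python3 look.py w2 valve_grip needle_tip scriber_tip gauge
```

```text
time: 8.4
tool_pos: [0.5697, 0.1908, 0.2783]
eef_rot: [-0.0, 0.995, 0.095, 0.001]
contact_force: [0.2, 1.3, -0.0]
width: 0.0597
grasp_force: 0.0
time: 9.4
tool_pos: [0.5495, 0.2981, 0.3347]
eef_rot: [0.0, 0.996, 0.094, -0.0]
contact_force: [0.2, -0.9, -0.4]
width: 0.0879
grasp_force: 0.0
[0.5495 0.2981 0.3347] [ 0.      0.9956  0.0942 -0.    ] [ 0.4426  0.2004  0.9551 -0.      1.9862  1.8247] 9.4
valve_grip 0.65 [0.5674 0.1905 0.0843] [[408.3852 170.4805]]
needle_tip 0.82 [0.598  0.0107 0.0818] [[557.7377 173.2389]]
scriber_tip 0.62 [0.4493 0.2353 0.1703] [[357.7128 290.9626]]
gauge 0.94 [0.4499 0.2312 0.1012] [[354.3864 259.5098]]
gauge 0.71 [ 0.4395 -0.1341  0.0138] [[572.8497 277.1466]]
gauge 0.69 [ 0.7406 -0.0113  0.0294] [[588.7743  57.2627]]
```

View pics/w2.png

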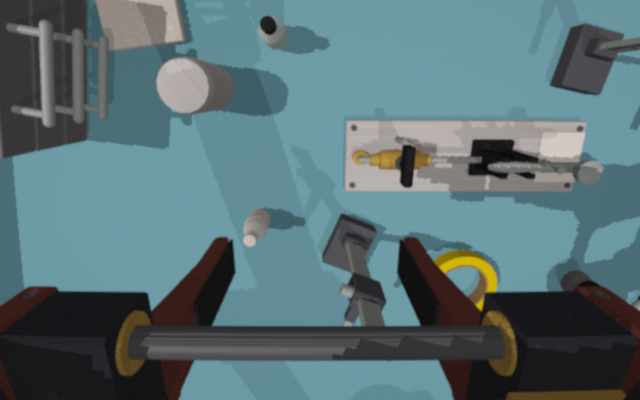

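The valve bar at (408,168) now lies across the air line, so it is shut. Next I'll look at the needle tip and the scriber.

```bash
python3 -m creep '[[-8,55,-20,0,0,0,87.8],[-16,115,-45,0,0,0,87.8],[-24,175,-45,0,0,0,87.8],[-32,235,-45,0,0,0,87.8],[-40,295,-45,0,0,0,87.8],[-46,347,-45,0,0,0,87.8],[-46,347,-45,0,0,0,87.8],[-46,347,-45,0,0,0,87.8]]'
python3 look.py w3 needle_tip scriber_tip gauge lens_center loupe loupe_grip paint_jar
```

```text
time: 10.65
tool_pos: [0.5696, -0.0502, 0.3796]
eef_rot: [-0.0, 0.996, 0.095, -0.0]
contact_force: [1.0, -0.4, -0.5]
width: 0.0877
grasp_force: 0.0
[ 0.5696 -0.0502  0.3796] [-0.0002  0.9955  0.0947 -0.    ] [-0.1477  0.0857  0.9985  0.0005  2.0576  1.2336] 10.65
needle_tip 0.76 [0.6017 0.0105 0.0815] [[273.9986 127.2858]]
needle_tip 0.53 [ 0.7226 -0.0231  0.0309] [[317.6494  37.4779]]
needle_tip 0.43 [ 0.5131 -0.3271  0.0137] [[478.3721 218.7546]]
scriber_tip 0.73 [ 0.7057 -0.0219  0.166 ] [[313.8417  33.5524]]
scriber_tip 0.69 [0.4451 0.2263 0.1587] [[ 64.5767 232.9762]]
gauge 0.96 [0.4469 0.2199 0.1498] [[ 75.0132 229.6336]]
gauge 0.63 [ 0.7239 -0.0217  0.0292] [[316.8155  36.4217]]
lens_center 0.58 [ 0.5147 -0.3294  0.015 ] [[480.4503 218.3745]]
loupe 0.76 [ 0.5171 -0.3301  0.0077] [[479.2349 215.5018]]
loupe 0.2 [ 0.7221 -0.0249  0.0303] [[318.9278  38.2486]]
loupe_grip 0.76 [ 0.5173 -0.3351  0.0058] [[481.6691 215.4987]]
paint_jar 0.9 [ 0.4338 -0.1448  0.0415] [[359.2202 251.4205]]
```

View pics/w3.png

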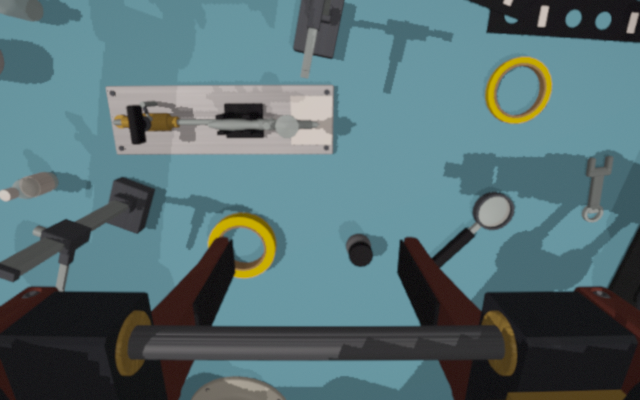

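The picture shows the gauge at about (318,25), with its scriber point at about (306,76). The needle is at the plate's right end (about 325,125) and the small loupe's lens is at (492,211). I'll fit these.

Run:
```python
from h import *
import pickle
np.set_printoptions(precision=4,suppress=True)
f=np.load('w3.npz');st=pickle.load(open('w3.pkl','rb'));d=f['d'];im=f['im']
C=onplane('wrist',[(108,88),(332,87),(336,154),(119,154)],.012,st)[:,:2];print('corners',C,C.mean(0))
yv=(C[0]+C[3]-C[1]-C[2])/2;print('len',np.linalg.norm(yv),'az',np.degrees(np.arctan2(yv[1],yv[0])));yv/=np.linalg.norm(yv)
xv=(C[0]+C[1]-C[3]-C[2])/2;print('xw',np.linalg.norm(xv),np.degrees(np.arctan2(xv[1],xv[0])))
print('tip by plate',C.mean(0)-.145*yv,'tip by valve',np.array([.570,.191])-.24*yv)
v,u=np.mgrid[0:400,0:640];m=(d>0)&(v<240)
P=deproj('wrist',np.c_[u[m],v[m]],d,st);uv=np.c_[u[m],v[m]]
s=(P[:,2]>.13)&(uv[:,0]>290)&(uv[:,0]<345)&(uv[:,1]<90);Q=P[s];print('scriber',len(Q),Q.min(0),Q.max(0))
o=np.argsort(Q[:,0]);print(Q[o][:40:2],uv[s][o][:10])
A=P[(P[:,2]>.06)&(uv[:,0]>260)&(uv[:,0]<345)&(uv[:,1]>100)&(uv[:,1]<150)];print('airbrush end',A[np.argsort(A[:,1])][:6])
print('proj tip',proj('wrist',[[*(C.mean(0)-.145*yv),.078],[.613,-.045,.078]],st))
for r in finder.regions_of('loupe','wrist')[:2]:
    m=r['mask'];Q=maskcloud('wrist',m,d,st);Q=Q[Q[:,2]<.04];print('loupe',r['conf'],len(Q),Q.min(0),Q.max(0),cv2.minAreaRect(Q[:,:2].astype(np.float32)))
    vv,uu=np.nonzero(m);G=onplane('wrist',np.c_[uu,vv],.012,st);print(cv2.minAreaRect(G[:,:2].astype(np.float32)))
cv2.imwrite('pics/c3.png',cv2.resize(im[20:180,240:400,::-1],None,fx=3.7,fy=3.7,interpolation=2))
```

```text
corners [[ 0.6048  0.2624]
 [ 0.6653 -0.0551]
 [ 0.5719 -0.0805]
 [ 0.5104  0.2445]] [0.5881 0.0928]
len 0.3269836386858912 az 100.75308690393982
xw 0.09635629038417592 12.998624337548351
tip by plate [ 0.6151 -0.0496] tip by valve [ 0.6148 -0.0448]
scriber 820 [ 0.6649 -0.0258  0.1571] [ 0.7361 -0.0136  0.1699]
[[ 0.6649 -0.0217  0.1632]
 [ 0.6651 -0.0177  0.1632]
 [ 0.6652 -0.0187  0.1646]
 [ 0.6656 -0.0206  0.1637]
 [ 0.6658 -0.0215  0.163 ]
 [ 0.6659 -0.0226  0.1646]
 [ 0.6662 -0.0185  0.1634]
 [ 0.6666 -0.0154  0.1628]
 [ 0.6667 -0.0164  0.1648]
 [ 0.6669 -0.0173  0.1637]
 [ 0.6672 -0.0182  0.1617]
 [ 0.6675 -0.0152  0.1632]
 [ 0.6676 -0.0162  0.1643]
 [ 0.6678 -0.0172  0.1643]
 [ 0.668  -0.0181  0.1629]
 [ 0.6682 -0.0191  0.1629]
 [ 0.6685 -0.0161  0.1641]
 [ 0.6687 -0.017   0.164 ]
 [ 0.6689 -0.018   0.1644]
 [ 0.6691 -0.0189  0.1631]] [[306  78]
 [301  77]
 [302  77]
 [307  78]
 [303  77]
 [304  77]
 [305  77]
 [300  76]
 [306  77]
 [301  76]]
airbrush end [[ 0.6161 -0.0451  0.0774]
 [ 0.616  -0.0438  0.0788]
 [ 0.6157 -0.0426  0.0782]
 [ 0.617  -0.0424  0.0782]
 [ 0.6131 -0.0418  0.0788]
 [ 0.6145 -0.0415  0.0809]]
proj tip [[322.3084 125.4979]
 [318.4352 126.467 ]]
loupe 0.82 2055 [ 0.4155 -0.39   -0.0021] [ 0.5606 -0.2777  0.0183] ((0.4849703311920166, -0.3375376760959625), (0.07363641262054443, 0.15743640065193176), 69.97699737548828)
((0.49688079953193665, -0.316543847322464), (0.07073066383600235, 0.1567637324333191), 48.064151763916016)
```

View pics/c3.png

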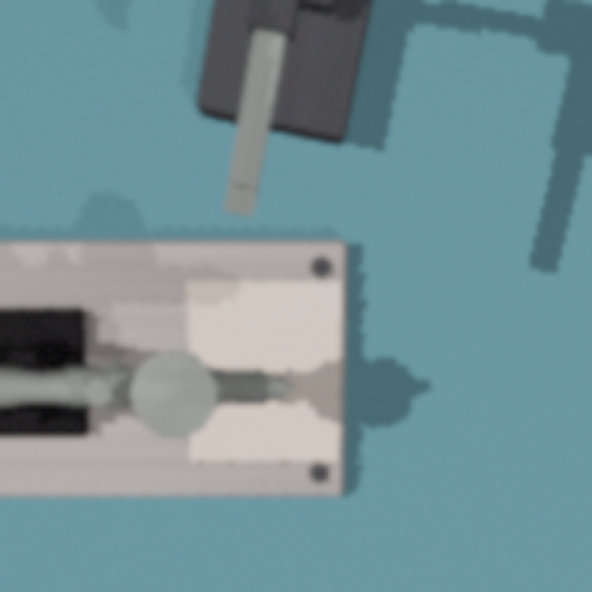

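```bash
python3 - <<'E'
from h import *
import pickle
np.set_printoptions(precision=4,suppress=True)
f=np.load('w3.npz');st=pickle.load(open('w3.pkl','rb'));d=f['d']
v,u=np.mgrid[0:400,0:640];m=(d>0)&(v<90)&(u>285)&(u<345)
P=deproj('wrist',np.c_[u[m],v[m]],d,st);P=P[P[:,2]>.13]
for x in np.arange(.663,.74,.003):
    q=P[(P[:,0]>=x)&(P[:,0]<x+.003)]
    if len(q):print(round(x,3),len(q),np.percentile(q[:,2],[0,10,50,90,100]),q[:,1].min(),q[:,1].max())
E
python3 -m creep '[[30,20,0,0.12,0,0,87.8],[60,50,15,0.29,0,0,87.8],[90,80,30,0.47,0,0,87.8],[90,105,50,0.65,0,0,87.8],[90,105,80,0.8,0,0,87.8],[90,105,100,0.8,0,0,87.8],[90,105,100,0.8,0,0,87.8],[90,105,100,0.8,0,0,87.8]]'
python3 look.py w4 scriber_tip gauge needle_tip
python3 - <<'E'
import cv2;a=cv2.imread('pics/w4.png');cv2.imwrite('pics/w4b.png',a)
E
```

```text
0.663 12 [0.1622 0.1624 0.1632 0.1645 0.1646] -0.022667693757076526 -0.015537240559886915
0.666 26 [0.1617 0.1624 0.1636 0.1644 0.1648] -0.023153567098609093 -0.015211978128083819
0.669 27 [0.1623 0.1629 0.1637 0.1649 0.1677] -0.02284069839404773 -0.015531431076349776
0.672 28 [0.1598 0.1649 0.166  0.1666 0.1671] -0.023181393597889947 -0.015127665577633339
0.675 28 [0.1645 0.1652 0.1657 0.1673 0.1679] -0.02285377374527038 -0.015484602998961806
0.678 27 [0.1633 0.1647 0.1657 0.1668 0.1674] -0.02324115563095558 -0.01537245954066618
0.681 29 [0.1593 0.1649 0.1657 0.1664 0.1669] -0.02327656284066707 -0.01550400481902274
0.684 26 [0.1648 0.1654 0.166  0.1669 0.1676] -0.023085692589762466 -0.015378955348594854
0.687 31 [0.1636 0.1647 0.166  0.1669 0.1672] -0.023317995100753636 -0.015337118897430734
0.69 28 [0.1643 0.1646 0.1657 0.1669 0.1683] -0.023026450116907453 -0.015750776524116772
0.693 30 [0.1608 0.1644 0.1659 0.1669 0.1676] -0.023380322962117967 -0.015358696654686445
0.696 29 [0.1628 0.1653 0.1662 0.1668 0.1677] -0.02335967216296625 -0.015618983218124657
0.699 27 [0.1651 0.1654 0.16
[... 997 characters left out ...]
0.02545039788612908 -0.014018268787940387
0.735 2 [0.1643 0.1647 0.1663 0.1679 0.1682] -0.025803051435620117 -0.024988414448823153
time: 12.1
tool_pos: [0.6779, -0.1362, 0.2818]
eef_rot: [-0.387, 0.917, 0.088, -0.036]
contact_force: [-0.2, -0.0, 1.0]
width: 0.0876
grasp_force: 0.0
[ 0.6779 -0.1362  0.2818] [-0.3869  0.9172  0.0882 -0.0359] [-0.5098  0.7176  0.5572  0.7995  2.2704  1.2754] 12.1
scriber_tip 0.76 [ 0.7428 -0.0237  0.1614] [[337.4427  92.7702]]
scriber_tip 0.61 [0.4516 0.225  0.17  ] [[194.8692 246.1223]]
gauge 0.8 [ 0.7499 -0.0346  0.1245] [[376.1434  87.1837]]
gauge 0.8 [0.4472 0.2184 0.0794] [[244.2788 234.928 ]]
needle_tip 0.76 [ 0.6072 -0.0106  0.0854] [[354.241  209.7966]]
```

View pics/w4.png

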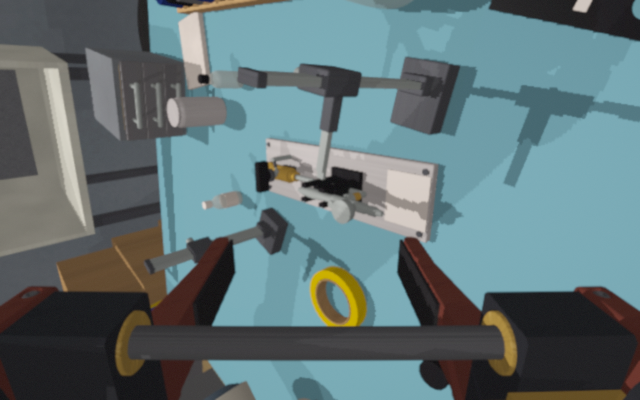

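The side view shows the scriber running from (330,95) to its point at (322,178). I'll read its vertical side from the depth.

Run:
```python
from h import *
import pickle
np.set_printoptions(precision=4,suppress=True)
f=np.load('w4.npz');st=pickle.load(open('w4.pkl','rb'));d=f['d']
v,u=np.mgrid[0:400,0:640];m=(d>0)&(v<190)&(v>90)&(u>305)&(u<350)
P=deproj('wrist',np.c_[u[m],v[m]],d,st);P=P[(P[:,2]>.13)&(P[:,2]<.19)]
for x in np.arange(.66,.74,.004):
    q=P[(P[:,0]>=x)&(P[:,0]<x+.004)]
    if len(q)>3:
        h=np.histogram(q[:,2],np.arange(.152,.174,.002))[0]
        s=q[q[:,1]<np.percentile(q[:,1],15)+.0012]
        print(round(x,3),len(q),h,'y',q[:,1].min(),q[:,1].max(),'side z',s[:,2].min(),s[:,2].max())
```

```text
0.664 24 [ 0  0  0  0  4 18  2  0  0  0] y -0.023525333080605504 -0.01468627011326637 side z 0.1609393644439437 0.16367192542950873
0.668 31 [ 0  0  0  0  4 25  2  0  0  0] y -0.023887020842658008 -0.01570096683898195 side z 0.1603023900613085 0.16416588789196004
0.672 42 [ 0  0  0  0  6  8 22  6  0  0] y -0.02441788783601978 -0.015289533863552973 side z 0.16048823760564157 0.16635308781746802
0.676 43 [ 0  0  0  0  5  5 20 13  0  0] y -0.02429105463835743 -0.015257913565237424 side z 0.16053274551367974 0.166758220565733
0.68 48 [ 0  0  0  1  7  6 23 11  0  0] y -0.024575776395704935 -0.015124758315646886 side z 0.15977152015297408 0.16657410398104694
0.684 45 [ 0  0  0  0  6  5 23 11  0  0] y -0.024097519197356282 -0.01521004291414163 side z 0.16029484179619488 0.16630324136770422
0.688 46 [ 0  0  0  0  8  5 25  8  0  0] y -0.024232172856802903 -0.015014863368385867 side z 0.16043711626229315 0.1660359166610359
0.692 50 [ 0  0  0  1  7  7 23 12  0  0] y -0.02412701484313695 -0.015418009504296615 side z 0.15945213649436207 0.1672008393229036
0.696 47 [ 0  0  0  1  5  9 21 11  0  0] 
[... 714 characters left out ...]
 0.15542092282941353 0.16845934710320165
0.72 83 [ 0  0  5  6  7  7  8 21 29  0] y -0.02684321161805664 -0.014280279294203252 side z 0.15655523249206513 0.1685183201830593
0.724 95 [ 0  0  6  5  8  8  6 37 25  0] y -0.026714736484178936 -0.014307948422574407 side z 0.15639579321585562 0.16874472602816365
0.728 88 [ 0  0  3  7 10  8  8 30 22  0] y -0.0269216422190994 -0.014284695227339328 side z 0.1576192233350759 0.1689629628190945
0.732 95 [ 0  0  5  7  9  9  7 33 25  0] y -0.0269747027060612 -0.01443585321107796 side z 0.15626040064300567 0.16938541526012538
0.736 66 [ 0  1  3  7  7  6  6 19 17  0] y -0.027251702832723268 -0.014780927413362677 side z 0.15642720732293275 0.16818441343024074
```

```bash
cat >> h.py <<'E'
def tgt(p,xaz,st=None):
    st=st or bot.state();R=Rq(st['eef_rot']);a=np.radians(xaz)
    T=np.array([[np.cos(a),np.sin(a),0],[np.sin(a),-np.cos(a),0],[0,0,-1]]).T.T
    T=np.column_stack([[np.cos(a),np.sin(a),0],[np.sin(a),-np.cos(a),0],[0,0,-1]])
    print('shift',R.inv().apply(np.array(p)-st['tool_pos'])*1000,'rot',(R.inv()*Ro.from_matrix(T)).as_rotvec())
E
python3 -c "
from h import *
tgt([.45,-.295,.24],-30)"
```

```text
shift [-254.00805709  108.13950469  -51.96723842] rot [-0.76367107  0.28207639  0.6764473 ]
```

```bash
python3 -m creep '[[-32,14,-27,-0.11,0.04,0.1,87.8],[-70,28,-50,-0.22,0.08,0.2,87.8],[-108,42,-52,-0.34,0.126,0.302,87.8],[-146,56,-52,-0.46,0.17,0.407,87.8],[-184,72,-52,-0.58,0.214,0.514,87.8],[-220,90,-52,-0.7,0.259,0.62,87.8],[-254,108,-52,-0.764,0.282,0.676,87.8],[-254,108,-52,-0.764,0.282,0.676,87.8]]'
python3 -m creep '[[0,0,0,0,0,0,87.8],[0,0,0,0,0,0,87.8],[0,0,0,0,0,0,87.8],[0,0,0,0,0,0,87.8],[0,0,0,0,0,0,87.8],[0,0,0,0,0,0,87.8],[0,0,0,0,0,0,87.8],[0,0,0,0,0,0,87.8]]'
python3 look.py w5 lens_center loupe
python3 - <<'E'
from h import *
import pickle
np.set_printoptions(precision=4,suppress=True)
f=np.load('w5.npz');st=pickle.load(open('w5.pkl','rb'));d=f['d']
for r in finder.regions_of('loupe','wrist')[:1]:
    Q=maskcloud('wrist',r['mask'],d,st);Q=Q[(Q[:,2]<.04)&(Q[:,2]>.006)];print(r['conf'],len(Q),Q.min(0),Q.max(0),cv2.minAreaRect(Q[:,:2].astype(np.float32)))
E
```

```text
time: 13.3
tool_pos: [0.4483, -0.2948, 0.239]
eef_rot: [0.0, 0.966, -0.259, -0.001]
contact_force: [1.0, 1.0, 0.1]
width: 0.0876
grasp_force: 0.0
time: 14.3
tool_pos: [0.4496, -0.2952, 0.2384]
eef_rot: [-0.0, 0.966, -0.259, -0.002]
contact_force: [0.5, 0.1, 0.6]
width: 0.0878
grasp_force: 0.0
[ 0.4496 -0.2952  0.2384] [-0.0003  0.9659 -0.259  -0.0017] [-0.6439 -0.0751  1.414  -0.0007  1.8061  1.4507] 14.3
lens_center 0.98 [ 0.213  -0.4321  0.0181] [[510.1691 281.9131]]
lens_center 0.85 [ 0.5137 -0.3329  0.0141] [[317.3824 102.0294]]
loupe 0.79 [ 0.2154 -0.4324  0.0122] [[507.2195 277.8151]]
loupe 0.78 [ 0.5147 -0.3377  0.0107] [[320.8279  98.7471]]
0.79 4583 [ 0.3999 -0.3793  0.0063] [ 0.5598 -0.2664  0.0184] ((0.4845218062400818, -0.3111507296562195), (0.0607682466506958, 0.1781773865222931), 49.918399810791016)
```

View pics/w5.png

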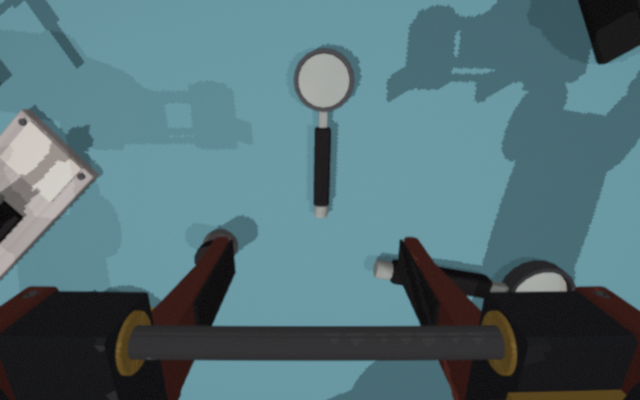

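The small loupe runs almost straight up the picture, with its lens at (324,80) and its handle end at (320,213). The tool is already nearly aligned with it.

Run:
```python
from h import *
import pickle
np.set_printoptions(precision=4,suppress=True)
f=np.load('w5.npz');st=pickle.load(open('w5.pkl','rb'));d=f['d'];im=f['im']
A=onplane('wrist',[(324,80),(320.5,217),(322,167)],.014,st);print(A)
cams.snapshot('wrist')
m=[r['mask'] for r in finder.regions_of('loupe','wrist') if r['mask'][60:110,300:350].sum()>800][0]
h=maskcloud('wrist',m&(np.arange(400)[:,None]>130)&(np.arange(400)[:,None]<205),d,st);h=h[h[:,2]>.009]
l=cv2.fitLine(h[:,:2].astype(np.float32),cv2.DIST_HUBER,0,.01,.01).ravel();az=np.degrees(np.arctan2(l[1],l[0]));print('handle',h.mean(0),np.median(h[:,2]),az)
vv,uu=np.nonzero(m&(np.arange(400)[:,None]<110));G=onplane('wrist',np.c_[uu,vv],.014,st)[:,:2].astype(np.float32)
c,r=cv2.minEnclosingCircle(G);print('lens',c,r)
u=l[:2]*np.sign(l[0]);end=A[1,:2]
g1=np.array(c)-.085*u;az=np.degrees(np.arctan2(u[1],u[0]));print('grip',g1,'lens-line offset',np.cross(u,np.array(c)-l[2:]))
tgt([*g1,.0285],az)
```

```text
[[ 0.5291 -0.3496  0.014 ]
 [ 0.4019 -0.2726  0.014 ]
 [ 0.4518 -0.3031  0.014 ]]
handle [ 0.452  -0.3022  0.0154] 0.015482986807196009 -31.312752
lens (0.5294629335403442, -0.34878337383270264) 0.031416166573762894
grip [ 0.4568 -0.3046] lens-line offset 0.0004490856184951042
shift [ 11.6931   4.4622 209.8808] rot [0.0003 0.0034 0.0225]<stdin>:13: DeprecationWarning: Arrays of 2-dimensional vectors are deprecated. Use arrays of 3-dimensional vectors instead. (deprecated in NumPy 2.0)
```

```bash
python3 -m creep '[[11.7,4.5,40,0,0,0.022,87.8],[11.7,4.5,100,0,0,0.022,70],[11.7,4.5,150,0,0,0.022,60],[11.7,4.5,190,0,0,0.022,60],[11.7,4.5,209,0,0,0.022,60],[11.7,4.5,209,0,0,0.022,60],[11.7,4.5,209,0,0,0.022,60],[11.7,4.5,209,0,0,0.022,30]]'
python3 -m creep '[[0,0,0,0,0,0,0],[0,0,0,0,0,0,0],[0,0,0,0,0,0,0],[0,0,0,0,0,0,0],[0,0,0,0,0,0,0],[0,0,0,0,0,0,0],[0,0,0,0,0,0,0],[0,0,0,0,0,0,0]]'
```

```text
time: 15.6
tool_pos: [0.4577, -0.3052, 0.0312]
eef_rot: [0.0, 0.963, -0.27, -0.0]
contact_force: [0.8, -0.5, -0.1]
width: 0.0532
grasp_force: 0.0
time: 16.6
tool_pos: [0.4568, -0.3047, 0.0294]
eef_rot: [-0.0, 0.963, -0.27, -0.002]
contact_force: [0.3, -0.5, 0.5]
width: 0.0176
grasp_force: 30.0
```

```bash
python3 -m creep '[[0,0,-20,0,0,0,0],[0,0,-60,0,0,0,0],[0,0,-110,0,0,0,0],[0,0,-160,0,0,0,0],[0,0,-200,0,0,0,0],[0,0,-210,0,0,0,0],[0,0,-210,0,0,0,0],[0,0,-210,0,0,0,0]]'
cat > lens.py <<'E'
from h import *
import sys
np.set_printoptions(precision=4,suppress=True)
st=bot.state();im,d=cams.snapshot('wrist');np.savez('lens.npz',im=im,d=d);cv2.imwrite(f'pics/{sys.argv[1]}.png',im[:,:,::-1])
ms=finder.regions_of('loupe','wrist')
for r in ms[:3]:
    m=r['mask'];Q=maskcloud('wrist',m,d,st)
    R=Rq(st['eef_rot']);L=R.inv().apply(Q-st['tool_pos']);k=(abs(L[:,2]-.02)<.04)&(L[:,0]>.04)&(L[:,0]<.14)&(abs(L[:,1])<.05)
    if k.sum()<100: continue
    Q=Q[k];L=L[k];c,rr=cv2.minEnclosingCircle(L[:,:2].astype(np.float32))
    rim=np.hypot(L[:,0]-c[0],L[:,1]-c[1])>.026;B=np.c_[L[rim],][:,:2];A=np.c_[B,np.ones(len(B))];s=np.linalg.lstsq(A,L[rim,2],rcond=None)[0]
    # refine robustly
    for _ in range(3):
        e=abs(L[rim,2]-A@s);g=e<max(.002,np.median(e)*2);s=np.linalg.lstsq(A[g],L[rim,2][g],rcond=None)[0]
    zc=s@[c[0],c[1],1]
    print(r['conf'],k.sum(),'tool-frame lens top',c,rr,zc,'slopes',s[:2],'world lens mid',st['tool_pos']+R.apply([c[0],c[1],zc+.008]),st['tool_pos'],st['time'])
tip=np.array([.615,-.047]);u=np.array([np.cos(np.radians(10)),np.sin(np.radians(10))])
tgt([*(tip-.085*u),.1814],10,st)
E
python3 lens.py w6
```

```text
time: 17.6
tool_pos: [0.457, -0.3045, 0.2369]
eef_rot: [-0.001, 0.963, -0.27, -0.003]
contact_force: [0.7, 1.1, -1.6]
width: 0.0177
grasp_force: 30.0
0.86 17124 tool-frame lens top (0.07775192707777023, 5.56600462005008e-05) 0.037923239171504974 0.016101860445501714 slopes [ 0.0037 -0.0006] world lens mid [ 0.5233 -0.3449  0.2122] [ 0.457  -0.3045  0.2369] 17.6
shift [ -62.164  -246.0415   55.9791] rot [-0.0028  0.0069 -0.7205]
```

View pics/w6.png

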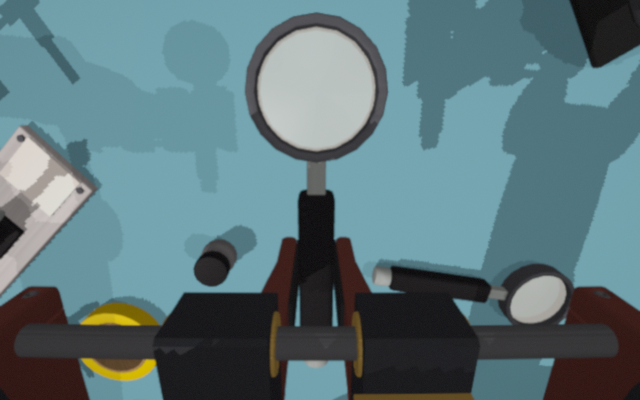

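The loupe is held level and straight, with the lens at (316,87). I'll carry it at height to the needle tip and then lower it.

```bash
python3 -m creep '[[-5,-20,0,0,0,-0.06,0],[-16,-65,0,0,0,-0.19,0],[-28,-110,0,0,0,-0.33,0],[-40,-155,0,0,0,-0.47,0],[-51,-200,0,0,0,-0.6,0],[-58,-230,0,0,0,-0.68,0],[-61,-243,0,0,0,-0.72,0],[-62,-246,0,0,0,-0.72,0]]'
python3 -m creep '[[0,0,10,0,0,0,0],[0,0,25,0,0,0,0],[0,0,40,0,0,0,0],[0,0,50,0,0,0,0],[0,0,54,0,0,0,0],[0,0,54,0,0,0,0],[0,0,54,0,0,0,0],[0,0,54,0,0,0,0]]'
python3 -m creep '[[0,0,0,0,0,0,0],[0,0,0,0,0,0,0],[0,0,0,0,0,0,0],[0,0,0,0,0,0,0],[0,0,0,0,0,0,0],[0,0,0,0,0,0,0],[0,0,0,0,0,0,0],[0,0,0,0,0,0,0]]'
python3 lens.py w7
python3 - <<'E'
from h import *
cams.snapshot('wrist')
im,d=cams.snapshot('scene');cv2.imwrite('pics/sc7.png',cv2.resize(im[170:290,220:380,::-1],None,fx=5,fy=5,interpolation=2))
np.savez('sc7.npz',im=im,d=d)
E
```

```text
time: 18.7
tool_pos: [0.5322, -0.0617, 0.2392]
eef_rot: [-0.001, 0.996, 0.088, -0.002]
contact_force: [-1.1, -0.0, -0.4]
width: 0.0175
grasp_force: 30.0
time: 19.7
tool_pos: [0.5323, -0.0625, 0.1861]
eef_rot: [-0.001, 0.996, 0.087, -0.001]
contact_force: [0.6, -0.4, -0.3]
width: 0.018
grasp_force: 30.0
time: 20.7
tool_pos: [0.5321, -0.0625, 0.1855]
eef_rot: [-0.001, 0.996, 0.087, -0.001]
contact_force: [-0.3, -0.3, -0.8]
width: 0.0181
grasp_force: 30.0
0.86 17136 tool-frame lens top (0.07806704193353653, -0.0011527725728228688) 0.03818051517009735 0.01612318279622566 slopes [0.0035 0.004 ] world lens mid [ 0.6087 -0.0478  0.1612] [ 0.5321 -0.0625  0.1855] 20.7
shift [-0.6491 -0.8114  4.0956] rot [-0.0021  0.0028 -0.0005]
```

View pics/w7.png

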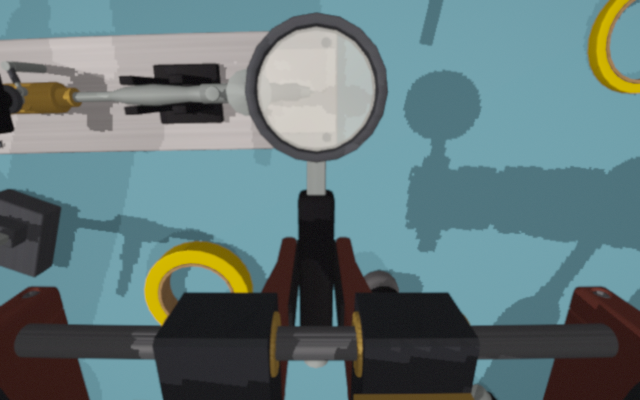

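The lens is over the needle end of the brush, with its rim centre at about (316,87). I'll get the rim's exact position from an ellipse fit.

Run:
```python
from h import *
np.set_printoptions(precision=4,suppress=True)
st=bot.state();f=np.load('lens.npz');d=f['d'];im=f['im']
v,u=np.mgrid[0:400,0:640]
g=(im.max(2)<110)&(np.hypot(u-316,v-87)<80)&(v<150)&(d>0)&(d<.25)
n=np.c_[u[g],v[g]];P=deproj('wrist',n,d,st);top=np.median(P[:,2]);print('rim top z',top,len(P))
# outer contour via convex hull
h=cv2.convexHull(n.astype(np.float32));e=cv2.fitEllipse(h);print('ellipse',e)
for zz in (top,.170):
    X=onplane('wrist',[e[0]],zz,st)[0];hh=onplane('wrist',h.reshape(-1,2),zz,st)[:,:2].astype(np.float32);c,r=cv2.minEnclosingCircle(hh);print('lens',X,c,r,'off tip',np.array(c)-[.615,-.047])
kin=st['tool_pos']+Rq(st['eef_rot']).apply([.085,0,.0214]);print('kin',kin,kin[:2]-[.615,-.047])
# wrist view of tip from this picture: needle tip pixel by prediction
print(proj('wrist',[[.615,-.047,.078]],st))
```

```text
rim top z 0.17170770492788784 4436
ellipse ((315.93182373046875, 87.0604248046875), (142.0213623046875, 148.3056182861328), 179.77749633789062)
lens [ 0.6175 -0.0472  0.1717] (0.6157991290092468, -0.047449856996536255) 0.030568892136216164 off tip [ 0.0008 -0.0004]
lens [ 0.6175 -0.0471  0.17  ] (0.6158037781715393, -0.04744682461023331) 0.030914606526494026 off tip [ 0.0008 -0.0004]
kin [ 0.6157 -0.0477  0.1639] [ 0.0007 -0.0007]
[[315.263   92.7829]]
```

View pics/sc7.png

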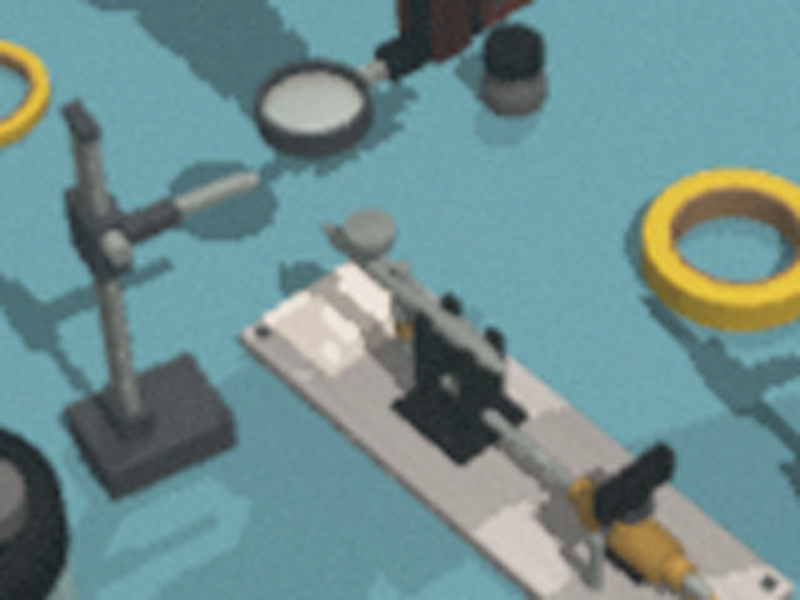

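The scene view shows the lens clear of the scriber and the stand, and the valve bar across the line. Both height estimates put the rim's middle at about 163.8 mm, so I'll lower it by 3.7 mm to 160 mm and let it settle.

```bash
python3 -m creep '[[-0.5,0,1.5,0,0,0,0],[-0.5,0,3,0,0,0,0],[-0.5,0,3.7,0,0,0,0],[-0.5,0,3.7,0,0,0,0],[-0.5,0,3.7,0,0,0,0],[-0.5,0,3.7,0,0,0,0],[-0.5,0,3.7,0,0,0,0],[-0.5,0,3.7,0,0,0,0]]'
python3 -m creep '[[0,0,0,0,0,0,0],[0,0,0,0,0,0,0],[0,0,0,0,0,0,0],[0,0,0,0,0,0,0],[0,0,0,0,0,0,0],[0,0,0,0,0,0,0],[0,0,0,0,0,0,0],[0,0,0,0,0,0,0]]'
python3 - <<'E'
from h import *
st=bot.state();print(st['tool_pos']+Rq(st['eef_rot']).apply([.085,0,.0214]),st['width'],st['grasp_force'])
print(job.sign_off())
E
```

```text
time: 21.9
tool_pos: [0.5316, -0.0625, 0.1818]
eef_rot: [-0.001, 0.996, 0.087, -0.001]
contact_force: [-0.3, 0.1, -0.6]
width: 0.0176
grasp_force: 30.0
time: 22.9
tool_pos: [0.5316, -0.0625, 0.1818]
eef_rot: [-0.001, 0.996, 0.087, -0.002]
contact_force: [0.2, 1.1, 0.1]
width: 0.0179
grasp_force: 30.0
[ 0.61520514 -0.04778825  0.16013236] 0.017911122694807574 29.99914437532425
the job is handed in; nothing more can be done
None
```

I shut the valve and handed the job in at about 23 s, holding the small loupe level with its lens within about 1 mm (by my measurements) of the point above the needle tip and at the scriber's 160 mm; the verdict was not shown.

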